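# Hold the test box's sprung lid at its index mark

### The arm

A 7-joint arm with a two-finger parallel gripper is mounted at the origin on the work surface. World frame = base frame: x ahead of the robot, y to its left, z up, the work surface at z = 0. Lengths are in m, angles in rad, forces in N, time in s.
With the tool pointing down it reaches from about 0.425 to 0.95 m from the base axis. Payload 16.7 kg.
Tool frame: the origin (TCP) lies at the very end of the fingers, on their centre line; the grasp point (between the pads) lies 19 mm behind it; z points along the fingers, y is the line along which they close (so a half turn about z gives the same grasp; the last joint's range is limited). The gripper opens to 94 mm and grips with 3 to 60 N. Pads are 16 mm wide; open, the fingers measure 119 mm over their backs; the gripper's body (75 mm by 177 mm) begins 78 mm behind the grasp point.
Start: joints at [-0.149, 0.426, 0.074, 1.606, -0.034, 1.111, -0.067], TCP at [0.675, -0, 0.178] pointing down, gripper open.
Joint ranges: [-2.85, 2.85], [-0.5, 2.14], [-1.23, 1.37], [0.21, 2.46], [-1.02, 4.16], [0.16, 2.05], [-2.73, 2.73]. Speed limits (rad/s): [1.89, 1.89, 2.39, 2.39, 3.01, 3.01, 3.01].

### API

Orientations are given as a 3x3 rotation matrix whose columns are the frame's x, y, z axes.
In Python, from cell import robot gives the robot as it stands. The module is installed in compiled form; this text tells all that it offers.
- The arm moves only by the tool move_arm, never from a script. Its arguments are lists of equal length, an entry for each row: "translation": the shift along the tool's x, y, z in mm, a list of three; "spin": the turn about the tool's z in degrees; "gripper": the opening, from -1 (shut) to 1 (fully open). In form: {"translation": [[tx, ty, tz], ...], "spin": [spin, ...], "gripper": [gripper, ...]}. A call has exactly 8 rows; each row is the pose to reach, as a shift and turn from the pose commanded when the call began, along the tool's axes at that moment; what a row does not reach only later rows make up. A row lasts 1/10 s, in which the tool goes at most 50 mm and 8.59 degrees, less where a joint would pass 70% of its speed; a pose out of reach is approached as far as the arm can. A call with a gripper value outside its range is refused whole. The fingers move at their own pace and stop on an object; "grip_force" is the grip in N (left out, the last holds). Time passes only in rows, so rows that repeat a pose let the fingers close, or fill a call up. It gives the time, the measured TCP pose, the force, the opening and the grip force at its end, in the units of the state.
- robot.get_obs(): the state, without advancing time (a new reading comes with each control period).
- robot.get_image(name): name is "scene" or "side" or "wrist"; returns the picture (400x640x3 uint8, red, green, blue); there is no depth.
- robot.get_calibration(name): a dict with "fx", "fy", "cx", "cy" (pixels), "cam_to_world" (4x4, takes a point from camera to world coordinates); the wrist camera has in their place "tool_from_camera" (4x4, takes a point from camera to tool coordinates, whose origin is the TCP and whose axes are the flange's). Camera axes: x right, y down, z forward; pixel columns grow to the right and rows downward; lengths in m; the calibration is good to about 2 mm. A picture is of the moment at which its call begins: read the wrist's pose just before it. get_calibration takes no time and is no camera call.
- robot.finish_job(): hands the job in; it is judged then, once.
The state is a dict: "t": time; "qpos": joint angles; "qd": joint speeds; "joint_efforts": joint torques, N m; "position": TCP position; "eef_rot": TCP orientation; "wrist_force": force on the tool from outside, world axes, zero at the start; "torque": the same for the moment, N m; "width": finger opening in m; "gripper_force": force on a finger pad.
Only numpy, scipy, OpenCV 4.12 (cv2) and the standard library are available. Lean on these libraries where they do the work, as an engineer would, in place of code of your own. Each camera call takes 0.05 s, during which the arm holds its last target. There are 200 camera calls.

### The job

The finned heatsink block stands beside one of the two test boxes: that is the box it will be loaded into. Lift that box's sprung lid until the lid is parallel with the index arm set beside it, and finish still holding the lid steady there with the gripper, since the spring shuts it if let go. Keep the other box's lid shut, and leave the index arms and the things lying about where they are.

Things in the scene. Friction and masses are not known exactly. Their poses are not given: they have to be found in the camera images.
- heatsink: the module waiting for test: a loose bare-aluminium heatsink block with six upright fins, 50 x 70 x 38 mm, 0.25 kg; it stands on the bench right beside one of the two test boxes, on that box's outer side (away from the other box), its centre 55 to 80 mm from the box's side wall, and that box is the one to open. Origin at the centre of its underside, z up
- spool: a loose empty grey plastic wire spool, 56 mm across, 44 mm high, standing beside the other test box in the same way. Bystander. Origin at the centre of its underside
- screwdriver: a loose screwdriver lying on the bench between the robot and the boxes, about across (along y). Bystander
- jar: a small loose brown glass jar, 52 mm across, 60 mm high, standing behind the boxes. Bystander. Origin at the centre of its underside
- box_left: the left (seen by the robot, +y) of two identical grey test boxes fixed to the bench: 180 deep (x), 160 wide (y), 90 mm high without lid. Origin at the centre of its underside, -x is its front (to the robot, within 0.2 rad). A thin fixed steel quadrant arc, radius 130 mm about the hinge, stands on its inner (-y) side, 89 mm from its middle, to 125 mm above the rim
- lid_left (a joint): angle of the left box's lid, rad: 0 closed (level), grows as its front edge rises, stop at 1.4. Aluminium plate 180 x 160 x 8 mm on the rim, hinged along the box's far (+x) top edge. A spring and its weight (0.25 kg) always pull it shut: lifting at the handle takes about 5 N closed, 7 to 8 N at 0.85 rad
- lid_left_handle (a point): middle of the left lid's handle: a black round bar 10 mm thick, 90 mm long, parallel to the hinge, on posts at its ends; its centre is 35 mm above the lid's upper face, 150 mm from the hinge line along the lid, 30 mm short of the front edge; 133 mm above the bench when closed. Turns with the lid: x along the lid to the hinge, y along the bar, z out of the upper face
- lid_left_hinge (a point): middle of the left lid's hinge line, 90 mm above the bench at the box's far top edge, in the lid's lower face; the hinge axis is its y; turns with the lid
- index_left (a joint): setting of the left box's index arm, rad: 0 level, grows as its tip is higher. The lid is at the marked angle (parallel with the arm) when its joint value equals this one. Set between 0.35 and 0.85 at the start and held by friction; not to be moved
- index_left_tip (a point): tip of the left box's index arm: a flat dark steel bar 180 mm long, 5 mm wide, 9 mm deep, with a 20 mm black clamp knob 130 mm from the hinge line, beside the lid on the box's inner (-y) side (98 mm from its middle), pivoted on the hinge line. The point is 180 mm from the hinge line; x points along the arm to the hinge, y along the hinge line
- box_right: the right (seen by the robot, -y) of two identical grey test boxes fixed to the bench: 180 deep (x), 160 wide (y), 90 mm high without lid. Origin at the centre of its underside, -x is its front (to the robot, within 0.2 rad). A thin fixed steel quadrant arc, radius 130 mm about the hinge, stands on its inner (+y) side, 89 mm from its middle, to 125 mm above the rim
- lid_right (a joint): angle of the right box's lid, rad: 0 closed (level), grows as its front edge rises, stop at 1.4. Aluminium plate 180 x 160 x 8 mm on the rim, hinged along the box's far (+x) top edge. A spring and its weight (0.25 kg) always pull it shut: lifting at the handle takes about 5 N closed, 7 to 8 N at 0.85 rad
- lid_right_handle (a point): middle of the right lid's handle: a black round bar 10 mm thick, 90 mm long, parallel to the hinge, on posts at its ends; its centre is 35 mm above the lid's upper face, 150 mm from the hinge line along the lid, 30 mm short of the front edge; 133 mm above the bench when closed. Turns with the lid: x along the lid to the hinge, y along the bar, z out of the upper face
- lid_right_hinge (a point): middle of the right lid's hinge line, 90 mm above the bench at the box's far top edge, in the lid's lower face; the hinge axis is its y; turns with the lid
- index_right (a joint): setting of the right box's index arm, rad: 0 level, grows as its tip is higher. The lid is at the marked angle (parallel with the arm) when its joint value equals this one. Set between 0.35 and 0.85 at the start and held by friction; not to be moved
- index_right_tip (a point): tip of the right box's index arm: a flat dark steel bar 180 mm long, 5 mm wide, 9 mm deep, with a 20 mm black clamp knob 130 mm from the hinge line, beside the lid on the box's inner (+y) side (98 mm from its middle), pivoted on the hinge line. The point is 180 mm from the hinge line; x points along the arm to the hinge, y along the hinge line
Mind the look-alikes: they are no part of the job. Leave any blue or purple look-alike of the heatsink alone.

How it is judged:
By the outcome, as a careful person would: the job done as asked, in the order asked, and still so for the second after the job is handed in, while the arm keeps its last pose, push and grip.
It also fails if it takes over 32 s, if anything falls off the work surface, if the arm or the gripper's body presses on something with over 40 N, if the wrist force passes 120 N, or if a joint passes its speed limit or range.

## Working session

There is one attempt and no reset: what is moved stays moved. The work goes in short steps, Python scripts to look and compute and a tool call to move; the robot and the scene stay as the last step left them, time stands still between calls to the robot, and variables do not carry over. Pictures are saved under pics/ and viewed, at most 10 in all, crops included, and the job is handed in when it is done.

Besides the shell and the picture viewer there is one more tool, called after "Call:" as a command line: name --pt "numbers of a row" for each row, then --argument value for the rest. move_arm: Moves the arm, as the interface text tells. Its arguments: {"type":"object","properties":{"translation":{"type":"array","items":{"type":"array","items":{"type":"number"}}},"spin":{"type":"array","items":{"type":"number"}},"gripper":{"type":"array","items":{"type":"number"}},"grip_force":{"type":"number"}},"required":["translation","spin","gripper"]}

```bash
mkdir -p pics
python3 - <<'E'
from cell import robot
import cv2,numpy as np
o=robot.get_obs();print(o)
for n in("scene","side"):
    im=robot.get_image(n);cv2.imwrite(f"pics/{n}0.png",im[:,:,::-1])
    print(robot.get_calibration(n))
print(robot.get_calibration("wrist"))
E
```

```text
{'t': 0.0, 'qpos': array([-0.14953008,  0.42668885,  0.07383077,  1.60658373, -0.03405787,
        1.11078623, -0.06714229]), 'qd': array([ 0.00078268, -0.00154595, -0.00051173, -0.0004764 ,  0.0001038 ,
       -0.00074359,  0.00026893]), 'joint_efforts': array([-4.09355038e-03, -9.35844111e+01,  3.66462663e+00, -4.54201269e+01,
       -4.89189907e-02,  2.02478352e-02, -6.48899413e-05]), 'position': array([ 6.74548606e-01, -1.29316451e-05,  1.77714097e-01]), 'eef_rot': array([[ 6.03989641e-06,  9.99999277e-01, -1.20253188e-03],
       [ 9.99999993e-01, -6.17867896e-06, -1.15404947e-04],
       [-1.15412294e-04, -1.20253117e-03, -9.99999270e-01]]), 'wrist_force': array([ 0.66236524,  0.19570004, -0.59343857]), 'torque': array([-0.03349189, -0.06802255,  0.01930519]), 'gripper_force': 0.0, 'width': 0.09409717693440105}
{'fx': 376.1902097834031, 'fy': 376.1902097834031, 'cx': 321.04600536938443, 'cy': 196.86503094496837, 'cam_to_world': array([[-0.84882895,  0.45047202, -0.27670267,  0.87124441],
       [ 0.52847   ,  0.70869975, -0.46740146,  0.48571036],
       [-0.01445217, -0.542972
[... 223 characters left out ...]
0.96787651, -0.16723638,  0.18774199,  0.36553625],
       [-0.25061971, -0.58196475,  0.77363221, -0.78950108],
       [-0.02012023, -0.79583229, -0.60518274,  0.75654134],
       [ 0.        ,  0.        ,  0.        ,  1.        ]])}
{'fx': 333.6438586421491, 'fy': 333.6438586421491, 'cx': 316.9168295659747, 'cy': 199.10345713317025, 'tool_from_camera': array([[ 4.23105541e-04, -9.70445889e-01, -2.41318457e-01,
         7.09313583e-02],
       [ 9.99999536e-01,  6.19387206e-04, -7.37516829e-04,
        -1.01191451e-03],
       [ 8.65189740e-04, -2.41318033e-01,  9.70445701e-01,
        -2.05553732e-01],
       [ 0.00000000e+00,  0.00000000e+00,  0.00000000e+00,
         1.00000000e+00]])}
```

View pics/scene0.png

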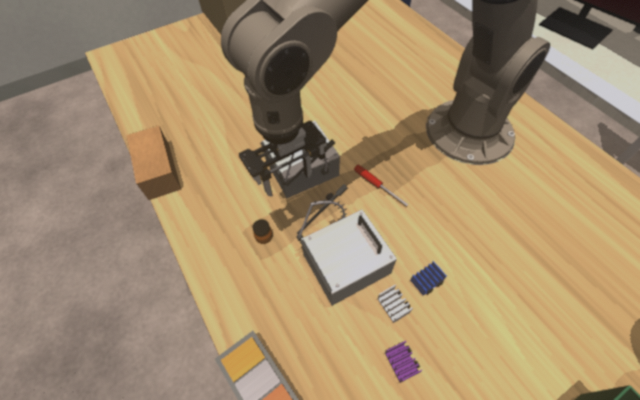

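View pics/side0.png

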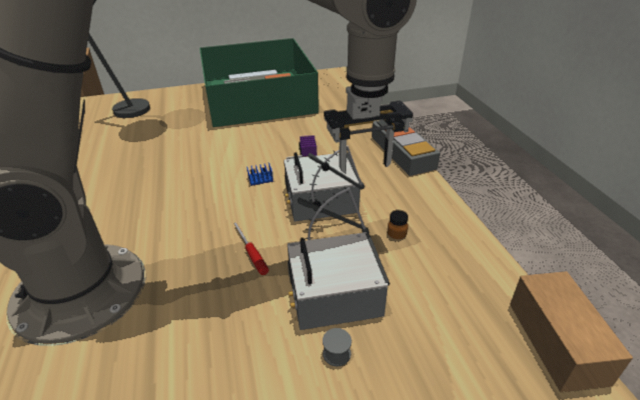

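Run:
```python
import cv2,numpy as np
a=cv2.imread("pics/scene0.png")[170:390,260:460];b=cv2.imread("pics/side0.png")[130:250,240:420]
cv2.imwrite("pics/c1.png",cv2.resize(a,None,fx=2.7,fy=2.7,interpolation=cv2.INTER_CUBIC))
cv2.imwrite("pics/c2.png",cv2.resize(b,None,fx=4.4,fy=4.4,interpolation=cv2.INTER_CUBIC))
```

```text
(no output)
```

View pics/c1.png

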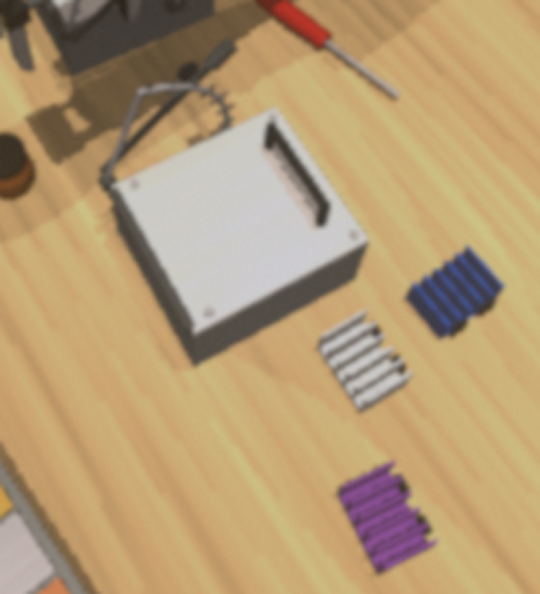

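View pics/c2.png

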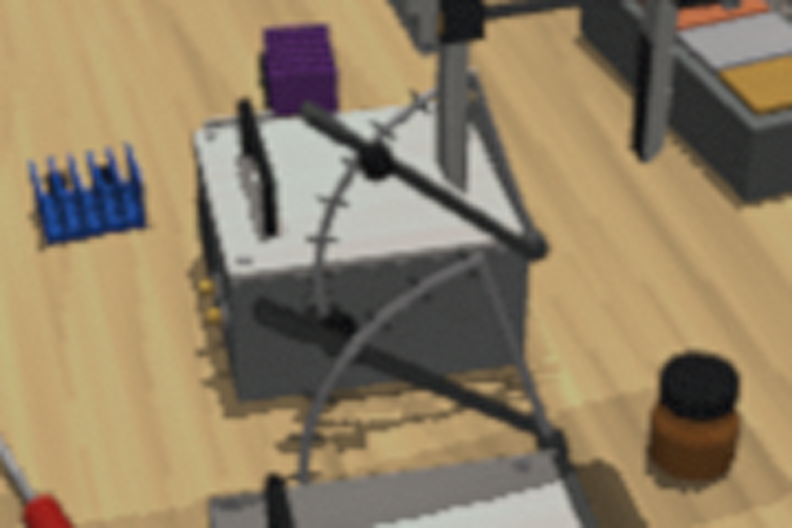

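```bash
cat > h.py <<'E'
from cell import robot
import numpy as np
def ray(n,p):
    c=robot.get_calibration(n);T=c["cam_to_world"]
    d=T[:3,:3]@[(p[0]-c["cx"])/c["fx"],(p[1]-c["cy"])/c["fy"],1];return T[:3,3],d
def onplane(n,p,q,nrm):
    o,d=ray(n,p);return o+d*(np.dot(np.subtract(q,o),nrm)/np.dot(d,nrm))
def onz(n,p,z): return onplane(n,p,[0,0,z],[0,0,1])
def proj(n,X):
    c=robot.get_calibration(n);T=c["cam_to_world"];v=T[:3,:3].T@(np.array(X)-T[:3,3]);return np.array([c["fx"]*v[0]/v[2]+c["cx"],c["fy"]*v[1]/v[2]+c["cy"]])
E
python3 - <<'E'
from h import *
np.set_printoptions(precision=4,suppress=True)
S=lambda x,y:(x/2.7+260-.3,y/2.7+170-.3)
D=lambda x,y:(x/4.4+240-.4,y/4.4+130-.4)
c=dict(fi=(275,110),hi=(113,186),fo=(367,240),ho=(193,330))
P={k:onz("scene",S(*v),.098) for k,v in c.items()}
print(P)
for a,b in("fi hi","fo ho","fi fo","hi ho"): pass
E
python3 - <<'E'
from h import *
np.set_printoptions(precision=4,suppress=True)
S=lambda x,y:(x/2.7+260-.3,y/2.7+170-.3)
D=lambda x,y:(x/4.4+240-.4,y/4.4+130-.4)
c=dict(fi=(275,110),hi=(113,186),fo=(367,240),ho=(193,330))
P={k:onz("scene",S(*v),.098) for k,v in c.items()}
for a,b in(("fi","hi"),("fo","ho"),("fi","fo"),("hi","ho")):
    d=P[b]-P[a];print(a,b,np.linalg.norm(d),np.arctan2(d[1],d[0]))
fi2=onz("side",D(228,268),.098);fo2=onz("side",D(197,128),.098);print("side",fi2,fo2)
print("handle ends scene",onz("scene",S(271,133),.133),onz("scene",S(323,215),.133))
print("handle ends side",onz("side",D(245,105),.133),onz("side",D(268,180),.133))
d=P["hi"]-P["fi"]+P["ho"]-P["fo"];x=d/np.linalg.norm(d);y=np.cross([0,0,1],x)
m=sum(P.values())/4; print("mid",m,"yaw",np.arctan2(x[1],x[0]))
H=m+x*.09;H[2]=.09;q=H-y*.098
print("hinge",H)
for n,t,k,h in(("scene",S(230,45),S(188,72),S(107,180)),("side",D(305,108),D(376,160),D(540,250))):
    for p in(t,k,h):
        X=onplane(n,p,q,y);v=X-q;print(n,X,"back",-v@x,"up",v[2],"ang",np.arctan2(v[2],-v@x))
    a=onplane(n,t,q,y);b=onplane(n,h,q,y);v=a-b;print("len",np.linalg.norm(v),"ang th",np.arctan2(v[2],-v@x))
E
```

```text
{'fi': array([0.5253, 0.1072, 0.098 ]), 'hi': array([0.6992, 0.094 , 0.098 ]), 'fo': array([0.5341, 0.2619, 0.098 ]), 'ho': array([0.7104, 0.2483, 0.098 ])}
fi hi 0.17441848789868228 -0.07629190900091633
fo ho 0.17677010102120225 -0.07683375024778225
fi fo 0.1549087827923439 1.5138060942693405
hi ho 0.1547854621662046 1.498627726158341
side [0.522  0.1067 0.098 ] [0.5348 0.2618 0.098 ]
handle ends scene [0.5568 0.141  0.133 ] [0.5659 0.2322 0.133 ]
handle ends side [0.5597 0.2239 0.133 ] [0.5544 0.1381 0.133 ]
mid [0.6173 0.1779 0.098 ] yaw -0.07656464375080133
hinge [0.707 0.171 0.09 ]
scene [0.567  0.0834 0.2125] back 0.13283796493722863 up 0.12245854417673427 ang 0.74476420558782
scene [0.6085 0.0802 0.1993] back 0.09130291779222073 up 0.10926237080111154 ang 0.8747041552895127
scene [0.6957 0.0736 0.0725] back 0.003835261061403703 up -0.017493716446532553 ang -1.3549743966516123
len 0.19033741844639107 ang th 0.8260871814243079
side [0.5655 0.0835 0.2119] back 0.13442039145894694 up 0.12187981908547083 ang 0.7365079224194903
side [0.604  0.0806 0.1735] back 0.0957436130012192 up 0.08350981065944826 ang 0.7172551930375137
side [0.7006 0.0732 0.0984] back -0.0011004337572839546 up 0.008366179630624887 ang 1.701579150763719
len 0.1767802036699046 ang th 0.6972570858951874Traceback (most recent call last):
  File "<stdin>", line 8, in <module>
ValueError: too many values to unpack (expected 2)
```

The bare-aluminium heatsink is at scene (394,303), by the outer side of the left box. The other two candidates, at (428,278) blue and (402,361) purple, are the look-alikes, and the spool stands by the right box at side (337,348). So the left box is the one to open. Its index arm runs from tip to hinge at side (309,155) to (362,187), about 0.73 rad.

Call:
move_arm --pt "0 0 -45" --pt "0 0 -90" --pt "35 -25 -90" --pt "75 -50 -90" --pt "115 -75 -90" --pt "155 -100 -90" --pt "182 -116 -90" --pt "182 -116 -90" --spin '[0, 0, 0, 4.4, 4.4, 4.4, 4.4, 4.4]' --gripper '[1, 1, 1, 1, 1, 1, 1, 1]' --grip_force 30

```text
t: 0.9
position: [0.5565, 0.1866, 0.2684]
eef_rot: [[0.07, 0.998, -0.001], [0.998, -0.07, 0.001], [0.001, -0.001, -1.0]]
wrist_force: [0.2, -0.8, 0.0]
width: 0.0939
gripper_force: 0.0
```

Run:
```python
from h import *
import cv2
np.set_printoptions(precision=4,suppress=True)
o=robot.get_obs();print(o["position"],o["eef_rot"],o["t"])
cv2.imwrite("pics/w1.png",robot.get_image("wrist")[:,:,::-1])
c=robot.get_calibration("wrist");T=c["tool_from_camera"]
def pj(X):
    v=o["eef_rot"].T@(np.array(X)-o["position"]);v=T[:3,:3].T@(v-T[:3,3]);return c["fx"]*v[0]/v[2]+c["cx"],c["fy"]*v[1]/v[2]+c["cy"]
y=np.array([.0765,.997,0])
for s in(-.045,0,.045):print(pj(np.array([.558,.1825,.133])+s*y))
```

```text
[0.5565 0.1866 0.2684] [[ 0.0704  0.9975 -0.0008]
 [ 0.9975 -0.0704  0.0013]
 [ 0.0013 -0.0009 -1.    ]] 0.9
(np.float64(319.71689593427527), np.float64(230.826313879812))
(np.float64(320.08666742556005), np.float64(190.05002119907505))
(np.float64(320.48007128018213), np.float64(146.66768617356882))
```

View pics/w1.png

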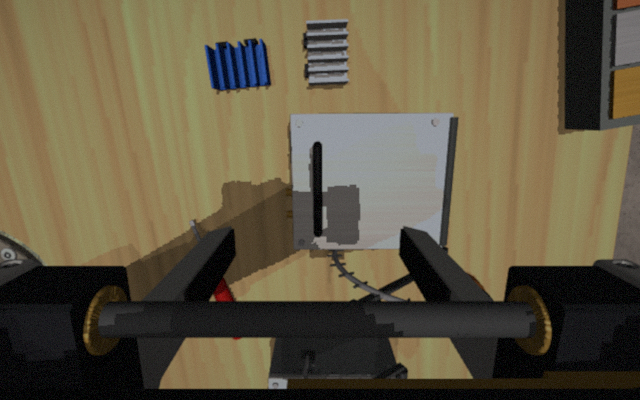

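The wrist view confirms the handle at (318,142–236), within 2–3 px of prediction. Going down and gripping.

Call:
move_arm --pt "-2 1 40" --pt "-2 1 85" --pt "-2 1 125" --pt "-2 1 148" --pt "-2 1 154" --pt "-2 1 154" --pt "-2 1 154" --pt "-2 1 154" --spin '[0.3, 0.3, 0.3, 0.3, 0.3, 0.3, 0.3, 0.3]' --gripper '[1, 1, 1, 1, 1, 1, -1, -1]' --grip_force 30

```text
t: 1.75
position: [0.5608, 0.18, 0.1159]
eef_rot: [[0.082, 0.997, 0.002], [0.997, -0.082, 0.001], [0.001, 0.002, -1.0]]
wrist_force: [0.2, -0.4, -0.6]
width: 0.0818
gripper_force: 0.0
```

Call:
move_arm --pt "0 0 0" --pt "0 0 0" --pt "0 0 0" --pt "0 0 0" --pt "0 0 0" --pt "0 0 0" --pt "0 0 0" --pt "0 0 0" --spin '[0, 0, 0, 0, 0, 0, 0, 0]' --gripper '[-1, -1, -1, -1, -1, -1, -1, -1]' --grip_force 30

```text
t: 2.55
position: [0.5598, 0.1799, 0.1144]
eef_rot: [[0.082, 0.997, -0.0], [0.997, -0.082, 0.0], [0.0, -0.0, -1.0]]
wrist_force: [-0.0, -0.0, 0.0]
width: 0.0175
gripper_force: 0.0
```

Call:
move_arm --pt "0 0 0" --pt "0 0 0" --pt "0 0 0" --pt "1 0 -3" --pt "1 2 -7" --pt "1 5 -15" --pt "1 8 -22" --pt "1 11 -29" --spin '[0, 0, 0, 0, 0, 0, 0, 0]' --gripper '[-1, -1, -1, -1, -1, -1, -1, -1]' --grip_force 30

```text
t: 3.35
position: [0.5714, 0.18, 0.1443]
eef_rot: [[0.082, 0.997, 0.0], [0.997, -0.082, 0.0], [0.0, 0.0, -1.0]]
wrist_force: [0.0, -0.1, -0.4]
width: 0.0006
gripper_force: 0.0
```

Run:
```python
from h import *
import cv2
a=robot.get_image("wrist")[:,:,::-1];b=robot.get_image("side")[:,:,::-1]
cv2.imwrite("pics/w2f.png",a);cv2.imwrite("pics/s2f.png",b)
b=cv2.resize(b[110:250,240:420],None,fx=4.2,fy=4.2,interpolation=cv2.INTER_CUBIC)
cv2.imwrite("pics/s2.png",b)
```

```text
(no output)
```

View pics/s2.png

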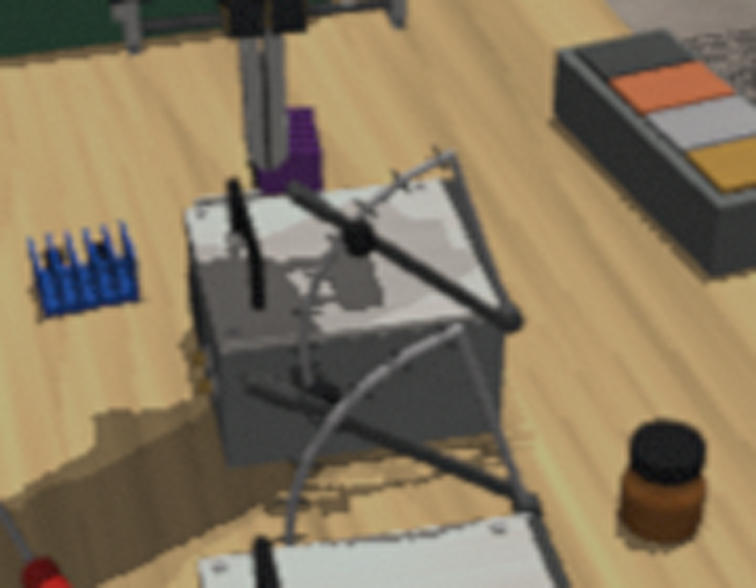

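View pics/w2f.png

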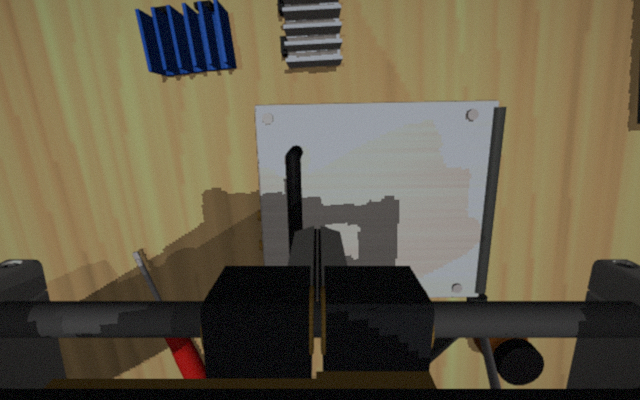

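Run:
```python
from h import *
np.set_printoptions(precision=4,suppress=True)
o=robot.get_obs();X=o["position"];print(X,o["width"],o["t"])
cr=lambda p:(p-[240,110])*4.2
print("tcp",cr(proj("side",X)),proj("scene",X)); print("grasp",cr(proj("side",X+[0,0,.019])))
for s in(-.045,0,.045):
  P=np.array([.558,.1825,.133])+s*np.array([.0765,.997,0]);print("handle",cr(proj("side",P)),proj("scene",P))
c=robot.get_calibration("wrist");T=c["tool_from_camera"]
def pj(X):
    v=o["eef_rot"].T@(np.array(X)-o["position"]);v=T[:3,:3].T@(v-T[:3,3]);return c["fx"]*v[0]/v[2]+c["cx"],c["fy"]*v[1]/v[2]+c["cy"]
print("wrist tcp",pj(X))
for s in(-.045,0,.045): print(pj(np.array([.558,.1825,.133])+s*np.array([.0765,.997,0])))
```

```text
[0.5719 0.1801 0.1447] 0.0004030482836699333 3.45
tcp [265.5347 198.6146] [364.7103 231.5831]
grasp [264.424  172.4515]
handle [254.5419 254.4811] [360.0532 217.5388]
handle [243.8131 215.843 ] [369.5905 231.8283]
handle [233.7162 179.4802] [379.5989 246.8235]
wrist tcp (np.float64(318.8618766429041), np.float64(228.57447416504993))
(np.float64(299.2999402082915), np.float64(281.38837067150155))
(np.float64(298.1033002399868), np.float64(221.28107420222182))
(np.float64(296.7871548140469), np.float64(155.17101151917902))
```

Run:
```python
from h import *
cr=lambda p:(p-[240,130])*4.4
for dz in(0,.01,.02):
  for s in(-.053,.053): print(dz,s,cr(proj("side",[.6745+s,0,.1777+dz])).round())
```

```text
0 -0.053 [448. 227.]
0 0.053 [639. 195.]
0.01 -0.053 [448. 211.]
0.01 0.053 [640. 180.]
0.02 -0.053 [449. 195.]
0.02 0.053 [642. 164.]
```

Call:
move_arm --pt "0 -4 -15" --pt "0 -8 -30" --pt "0 -12 -40" --pt "0 -12 -40" --pt "0 -12 -40" --pt "0 -12 -40" --pt "0 -12 -40" --pt "0 -12 -40" --spin '[0, 0, 0, 0, 0, 0, 0, 0]' --gripper '[-1, -1, -1, 1, 1, 1, 1, 1]'

```text
t: 4.25
position: [0.5588, 0.1809, 0.1829]
eef_rot: [[0.082, 0.997, -0.001], [0.997, -0.082, -0.0], [-0.0, -0.001, -1.0]]
wrist_force: [-0.1, 0.8, -0.5]
width: 0.0368
gripper_force: 0.0
```

The fingertips appear about 20 mm higher than the reported TCP in the side view, in both the start and current pictures, so the pads only brushed the bar's top. I'll reopen and go about 20 mm deeper, watching the force.

Call:
move_arm --pt "0 0 0" --pt "0 0 0" --pt "0 0 0" --pt "0 0 0" --pt "0 0 20" --pt "0 0 40" --pt "0 0 60" --pt "0 0 70" --spin '[0, 0, 0, 0, 0, 0, 0, 0]' --gripper '[1, 1, 1, 1, 1, 1, 1, 1]'

```text
t: 5.05
position: [0.5582, 0.1807, 0.1119]
eef_rot: [[0.082, 0.997, -0.002], [0.997, -0.082, -0.001], [-0.001, -0.002, -1.0]]
wrist_force: [-0.3, -0.6, -0.1]
width: 0.0941
gripper_force: 0.0
```

Call:
move_arm --pt "0 0 5" --pt "0 0 10" --pt "0 0 14" --pt "0 0 17" --pt "0 0 20" --pt "0 0 20" --pt "0 0 20" --pt "0 0 20" --spin '[0, 0, 0, 0, 0, 0, 0, 0]' --gripper '[0.5, 0.3, 0, -0.3, -0.4, -0.4, -0.4, -0.4]' --grip_force 30

```text
t: 5.85
position: [0.559, 0.181, 0.0936]
eef_rot: [[0.082, 0.997, 0.0], [0.997, -0.082, 0.0], [0.0, 0.0, -1.0]]
wrist_force: [0.5, -0.6, -0.3]
width: 0.0333
gripper_force: 0.0
```

Run:
```python
from h import *
import cv2
o=robot.get_obs();X=o["position"];print(X,o["width"],o["wrist_force"])
b=robot.get_image("side")[:,:,::-1]
cv2.imwrite("pics/s3.png",cv2.resize(b[110:250,240:420],None,fx=4.2,fy=4.2,interpolation=cv2.INTER_CUBIC))
```

```text
[0.55902608 0.18102446 0.09360775] 0.033328495680316435 [ 0.51666718 -0.61970776 -0.3077882 ]
```

View pics/s3.png

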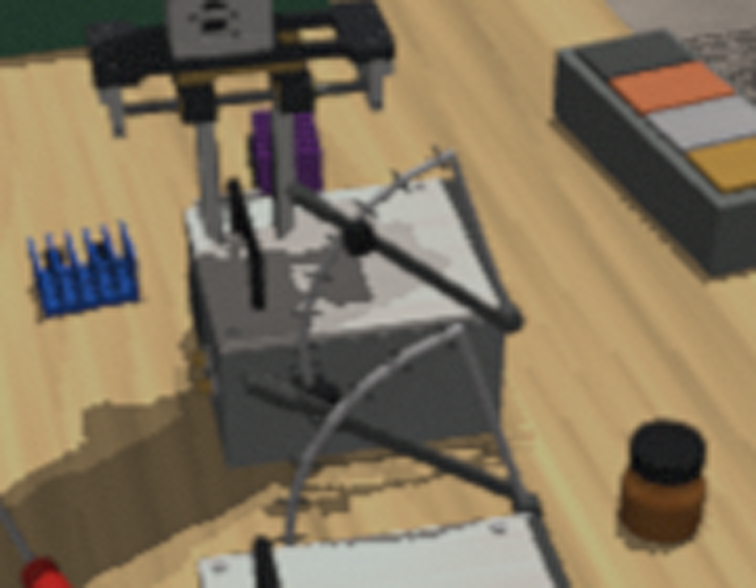

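The fingers straddle the bar, with tips at crop (213,240) and (285,237), below the bar's centre at about (244,216). There is no contact force. Closing.

Call:
move_arm --pt "0 0 0" --pt "0 0 0" --pt "0 0 0" --pt "0 0 0" --pt "0 0 0" --pt "0 0 0" --pt "0 0 0" --pt "0 0 0" --spin '[0, 0, 0, 0, 0, 0, 0, 0]' --gripper '[-1, -1, -1, -1, -1, -1, -1, -1]' --grip_force 35

```text
t: 6.7
position: [0.5563, 0.1812, 0.093]
eef_rot: [[0.081, 0.997, -0.004], [0.997, -0.081, -0.001], [-0.001, -0.004, -1.0]]
wrist_force: [-14.8, 0.9, 9.5]
width: 0.0086
gripper_force: 35.0
```

Call:
move_arm --pt "0 -2 -1" --pt "0 -1 -4" --pt "0 0 -7" --pt "0 3 -15" --pt "0 6 -22" --pt "0 9 -29" --pt "0 13 -36" --pt "0 17 -42" --spin '[0, 0, 0, 0, 0, 0, 0, 0]' --gripper '[-1, -1, -1, -1, -1, -1, -1, -1]' --grip_force 35

```text
t: 7.5
position: [0.5751, 0.1799, 0.1361]
eef_rot: [[0.082, 0.997, -0.002], [0.997, -0.082, 0.0], [0.0, -0.002, -1.0]]
wrist_force: [-9.7, 2.6, -0.9]
width: 0.0089
gripper_force: 35.0
```

Call:
move_arm --pt "0 3 -6" --pt "0 8 -12" --pt "0 13 -18" --pt "0 18 -24" --pt "0 24 -29" --pt "0 30 -35" --pt "0 36 -39" --pt "0 36 -39" --spin '[0, 0, 0, 0, 0, 0, 0, 0]' --gripper '[-1, -1, -1, -1, -1, -1, -1, -1]'

```text
t: 8.3
position: [0.6105, 0.1777, 0.1763]
eef_rot: [[0.081, 0.997, -0.002], [0.997, -0.081, 0.001], [0.001, -0.003, -1.0]]
wrist_force: [-22.2, 3.4, 15.4]
width: 0.0088
gripper_force: 35.0
```

Run:
```python
from h import *
import cv2
o=robot.get_obs();X=o["position"];print(X,o["width"],o["wrist_force"])
b=robot.get_image("side")[:,:,::-1]; cv2.imwrite("pics/s4f.png",b);cv2.imwrite("pics/w4f.png",robot.get_image("wrist")[:,:,::-1]);cv2.imwrite("pics/c4f.png",robot.get_image("scene")[:,:,::-1])
cv2.imwrite("pics/s4.png",cv2.resize(b[90:230,250:410],None,fx=4.2,fy=4.2,interpolation=cv2.INTER_CUBIC))
```

```text
[0.61054723 0.17773231 0.17630487] 0.008808630372421382 [-22.20448926   3.36579066  15.41304518]
```

View pics/s4.png

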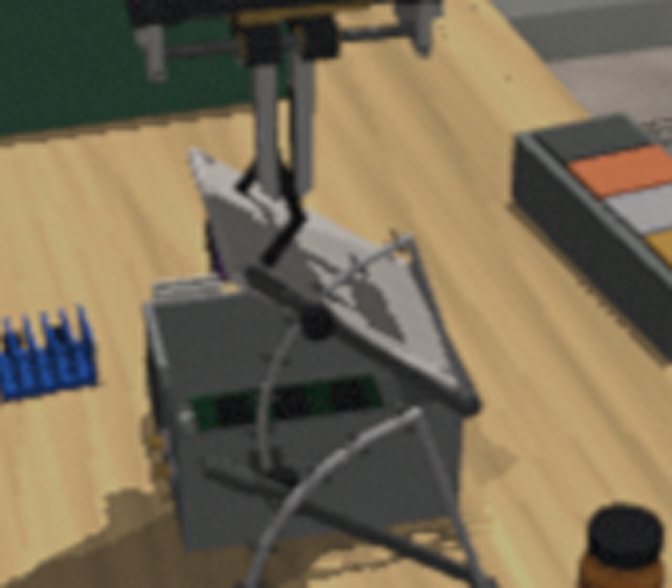

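```bash
cat > m.py <<'E'
from h import *
import cv2
yaw=-.078
x=np.array([np.cos(yaw),np.sin(yaw),0]);y=np.array([-x[1],x[0],0])
H=np.array([.707,.171,.09])
def ang(n,p0,p1,off):
    q=H+y*off;a=onplane(n,p0,q,y)-q;b=onplane(n,p1,q,y)-q;v=a-b
    # line's perpendicular distance from hinge axis, slope
    th=np.arctan2(v[2],-v@x);d=(b[2]*np.cos(th)+(b@x)*np.sin(th));return th,d,np.linalg.norm(v),-a@x,a[2]
def dark(im,p0,p1,hw,skip=(),thr=75):
    """centre of dark bar on cross sections between p0 and p1 -> line"""
    g=im.max(2).astype(np.float32);p0,p1=np.array(p0,float),np.array(p1,float)
    u=(p1-p0)/np.linalg.norm(p1-p0);nn=np.array([-u[1],u[0]]);s=np.arange(-hw,hw+.01,.25);P=[]
    for t in np.arange(0,np.linalg.norm(p1-p0),1.):
        if any(a<t<b for a,b in skip):continue
        c=p0+u*t;w=c+s[:,None]*nn
        v=cv2.remap(g,w[:,0].astype(np.float32)[None],w[:,1].astype(np.float32)[None],cv2.INTER_LINEAR)[0]
        wt=np.clip((v.max()+v.min())/2-v,0,None); 
        if wt.sum()>0 and v.min()<thr:P.append(c+nn*(wt@s)/wt.sum())
    P=np.array(P,np.float32);l=cv2.fitLine(P,cv2.DIST_HUBER,0,.01,.01).ravel()
    r=np.abs((P-l[2:])@[-l[1],l[0]]);d=l[:2]*np.sign(l[:2]@u)
    L=lambda p:l[2:]+d*((p-l[2:])@d)
    return L(p0),L(p1),len(P),r.mean()
E
python3 - <<'E'
from m import *
np.set_printoptions(precision=4,suppress=True)
for f,n,p0,p1,k in(("side0","side",(311,156),(360,185),((9,22),)),("s2f","side",(311,156),(360,185),((9,22),)),("s4f","side",(311,156),(360,185),((9,22),)),("scene0","scene",(343,188),(304,230),((8,22),)),("c4f","scene",(343,188),(304,230),((8,22),))):
    a,b,c,r=dark(cv2.imread(f"pics/{f}.png"),p0,p1,5,k);print(f,a,b,c,r,np.array(ang(n,a,b,-.098)))
E
```

```text
side0 [310.9248 156.1206] [359.2249 186.2429] 45 0.3639612 [0.7111 0.0031 0.1618 0.1296 0.1157]
s2f [310.8859 156.1831] [359.1955 186.2908] 45 0.24962682 [0.7109 0.0029 0.1618 0.1297 0.1155]
s4f [310.857  156.2168] [358.3387 187.52  ] 45 0.3878117 [ 0.7353 -0.0014  0.1626  0.1298  0.1154]
scene0 [342.2569 187.2803] [302.3914 228.4421] 23 0.29528373 [0.7702 0.0016 0.1544 0.1254 0.1239]
c4f [344.1022 189.1215] [303.2667 229.2539] 29 1.2244302 [ 0.7299 -0.0035  0.1533  0.1309  0.1124]
```

Run:
```python
import cv2,numpy as np
a=cv2.imread("pics/c4f.png")[160:310,270:420]
cv2.imwrite("pics/c4.png",cv2.resize(a,None,fx=4,fy=4,interpolation=cv2.INTER_CUBIC))
```

```text
(no output)
```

View pics/c4.png

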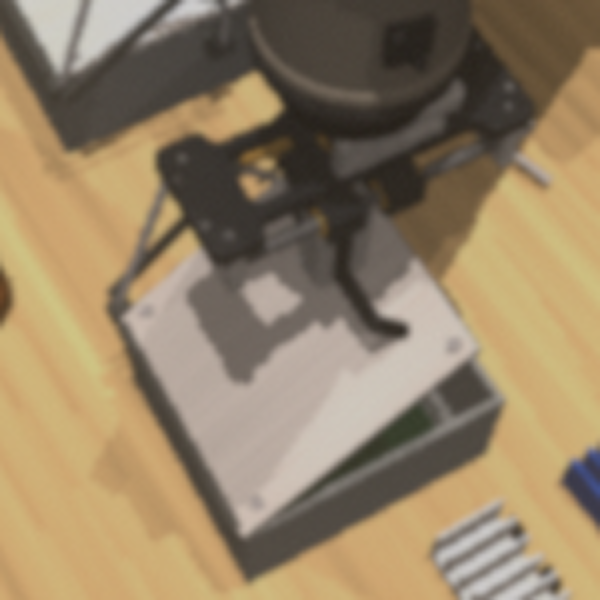

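Run:
```python
from m import *
np.set_printoptions(precision=4,suppress=True)
# side: outer upper edge of the lid: wood->pale (drop of saturation), per column
im=cv2.imread("pics/s4f.png");s=cv2.cvtColor(im,cv2.COLOR_BGR2HSV)[:,:,1].astype(float)
P=[]
for u in [*range(299,309),*range(326,346)]:
    v0=126+(u-296)*.42;col=s[int(v0)-8:int(v0)+9,u];d=np.diff(cv2.GaussianBlur(col[:,None],(1,3),0).ravel());i=d.argmin()
    e=0
    if 0<i<len(d)-1: e=.5*(d[i-1]-d[i+1])/(d[i-1]-2*d[i]+d[i+1])
    P.append((u,int(v0)-8+i+.5+e))
P=np.array(P,np.float32);print(P.round(1).tolist())
l=cv2.fitLine(P,cv2.DIST_HUBER,0,.01,.01).ravel();r=(P-l[2:])@[-l[1],l[0]];P=P[np.abs(r)<1];l=cv2.fitLine(P,cv2.DIST_HUBER,0,.01,.01).ravel()
f=lambda u:(u,l[3]+(u-l[2])*l[1]/l[0])
print("side lid outer",len(P),np.array(ang("side",f(298),f(345),.08)))
S=lambda a,b:(a/4+270-.37,b/4+160-.37)
print("scene lid outer",np.array(ang("scene",S(475,352),S(240,535),.08)))
```

```text
[[299.0, 126.4000015258789], [300.0, 127.0], [301.0, 127.5999984741211], [302.0, 127.9000015258789], [303.0, 128.5], [304.0, 129.10000610351562], [305.0, 129.6999969482422], [306.0, 130.1999969482422], [307.0, 130.60000610351562], [308.0, 130.6999969482422], [326.0, 140.6999969482422], [327.0, 141.1999969482422], [328.0, 141.8000030517578], [329.0, 142.5], [330.0, 143.0], [331.0, 143.60000610351562], [332.0, 144.3000030517578], [333.0, 144.6999969482422], [334.0, 145.3000030517578], [335.0, 145.8000030517578], [336.0, 146.3000030517578], [337.0, 146.8000030517578], [338.0, 147.39999389648438], [339.0, 147.8000030517578], [340.0, 148.1999969482422], [341.0, 147.8000030517578], [342.0, 147.5], [343.0, 147.0], [344.0, 146.1999969482422], [345.0, 145.6999969482422]]
side lid outer 26 [0.6244 0.006  0.1633 0.1352 0.1049]
scene lid outer [0.6205 0.0117 0.1753 0.1398 0.1143]
```

Call:
move_arm --pt "0 -2 -3" --pt "0 0 -5" --pt "0 2 -7" --pt "0 5 -8" --pt "0 7 -10" --pt "0 9 -11.5" --pt "0 9 -11.5" --pt "0 9 -11.5" --spin '[0, 0, 0, 0, 0, 0, 0, 0]' --gripper '[-1, -1, -1, -1, -1, -1, -1, -1]'

```text
t: 9.25
position: [0.6213, 0.1768, 0.185]
eef_rot: [[0.081, 0.997, 0.0], [0.997, -0.081, 0.001], [0.001, 0.0, -1.0]]
wrist_force: [7.8, 7.2, -23.8]
width: 0.0092
gripper_force: 34.9
```

```bash
cat > lid.py <<'E'
from m import *
import sys
np.set_printoptions(precision=4,suppress=True)
k=sys.argv[1];v1,c0=float(sys.argv[2]),float(sys.argv[3])  # guess: v at u=c0
o=robot.get_obs();print(o["position"],o["width"],o["wrist_force"],o["t"])
im=robot.get_image("side")[:,:,::-1].copy();cv2.imwrite(f"pics/s{k}f.png",im);sc=robot.get_image("scene")[:,:,::-1];cv2.imwrite(f"pics/c{k}f.png",sc)
s=cv2.cvtColor(im,cv2.COLOR_BGR2HSV)[:,:,1].astype(float);P=[]
for u in range(298,341):
    v0=int(v1+(u-c0)*.56);col=s[v0-7:v0+8,u];d=np.diff(cv2.GaussianBlur(col[:,None],(1,3),0).ravel());i=d.argmin()
    e=.5*(d[i-1]-d[i+1])/(d[i-1]-2*d[i]+d[i+1]) if 0<i<len(d)-1 else 0
    P.append((u,v0-7+i+.5+e))
P=np.array(P,np.float32);print(P[::4,1])
for _ in range(3):
    l=cv2.fitLine(P,cv2.DIST_HUBER,0,.01,.01).ravel();r=np.abs((P-l[2:])@[-l[1],l[0]]);P=P[r<max(.6,np.median(r)*1.5)]
f=lambda u:(u,l[3]+(u-l[2])*l[1]/l[0])
print("lid",len(P),f(298),f(340),np.array(ang("side",f(298),f(340),.08)))
a,b,c,r=dark(im,(311,156),(360,185),5,((9,22),));print("arm",np.array(ang("side",a,b,-.098)))
cv2.imwrite(f"pics/v{k}.png",np.hstack([cv2.resize(im[90:230,250:390],None,fx=2.85,fy=2.85,interpolation=cv2.INTER_CUBIC),cv2.resize(sc[160:300,275:415],None,fx=2.85,fy=2.85,interpolation=cv2.INTER_CUBIC)]))
E
python3 lid.py 5 123 300
```

```text
[0.6213 0.1768 0.185 ] 0.00923696884010431 [  7.7723   7.1872 -23.8215] 9.25
[120.8644 122.038  124.88   127.7759 125.1947 130.     134.7923 138.3524
 140.7    143.4607 146.1324]
lid 34 (298, np.float32(119.6864)) (340, np.float32(147.4097)) [0.7083 0.0063 0.1537 0.1344 0.1233]
arm [0.72   0.0003 0.1622 0.1303 0.1146]
```

View pics/v5.png

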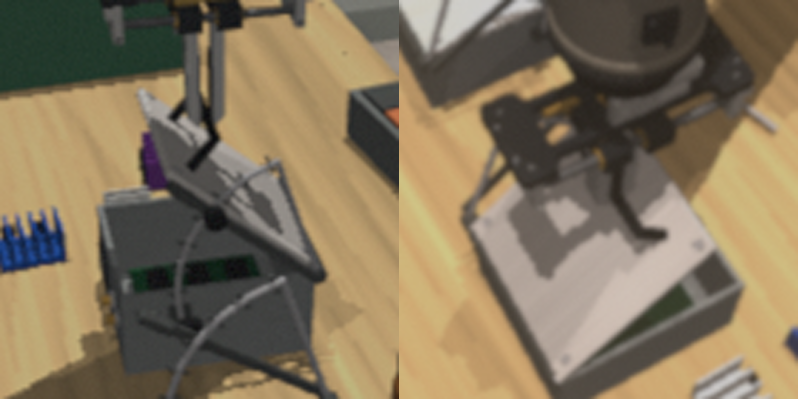

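The lid is up, with its outer edge at side px (298,119.7) to (340,147.4), slope about 0.71 against the arm's 0.71–0.73. The box contents are visible, and the right lid is closed. I've now viewed 11 pictures, one over the limit of 10, so from here I'll only use numbers. First I'll ease the radial strain, then compare the lid's inner edge with the arm directly.

Call:
move_arm --pt "0 0.6 0.8" --pt "0 1.2 1.7" --pt "0 1.2 1.7" --pt "0 1.2 1.7" --pt "0 1.2 1.7" --pt "0 1.2 1.7" --pt "0 1.2 1.7" --pt "0 1.2 1.7" --spin '[0, 0, 0, 0, 0, 0, 0, 0]' --gripper '[-1, -1, -1, -1, -1, -1, -1, -1]'

```text
t: 10.15
position: [0.6213, 0.1769, 0.1848]
eef_rot: [[0.081, 0.997, -0.001], [0.997, -0.081, 0.001], [0.001, -0.001, -1.0]]
wrist_force: [-8.2, 5.8, -1.3]
width: 0.009
gripper_force: 34.9
```

```bash
python3 lid.py 6 120.5 298
python3 - <<'E'
from m import *
np.set_printoptions(precision=2,suppress=True,linewidth=200)
im=cv2.imread("pics/s6f.png");g=im.max(2).astype(np.float32)
p0=np.array((310.9,156.1));p1=np.array((359.2,186.2));u=(p1-p0)/np.linalg.norm(p1-p0);n=np.array([u[1],-u[0]])
s=np.arange(-5,13)
for t in range(-6,58,4):
    w=(p0+u*t+s[:,None]*n).astype(np.float32)
    print(t,cv2.remap(g,w[None,:,0],w[None,:,1],cv2.INTER_LINEAR)[0].astype(int))
E
```

```text
[0.6213 0.1769 0.1848] 0.009004657045308237 [-8.2188  5.7526 -1.3031] 10.15
[120.9434 122.0247 124.9155 127.8269 125.0545 129.5    127.241  138.4773
 140.7241 143.4471 146.1429]
lid 34 (298, np.float32(119.65415)) (340, np.float32(147.45125)) [0.7094 0.0061 0.1539 0.1344 0.1234]
arm [0.7201 0.0002 0.1622 0.1303 0.1146]
-6 [140 100  73  66  67  67  67  69  78  86  87  85  83  80  80  81  81  82]
-2 [118 156 163 117  51  35  38  59  87  97  88  76  74  77  76  70  74  77]
2 [65 66 62 47 38 38 38 57 88 96 85 80 80 70 52 36 30 34]
6 [64 64 58 44 40 37 38 54 84 95 87 79 80 81 81 81 81 81]
10 [60 60 62 51 42 37 43 66 92 97 83 77 78 80 79 80 80 83]
14 [ 72  58  39  28  26  27  35  54  76  83  71  62  71  81  79  79  90 123]
18 [ 28  20  18  21  22  23  23  33  57  80  71  66  77  91  79  92 101 105]
22 [ 65  61  54  40  31  31  46  74  95  95  86 102 135 132 113 139 141 119]
26 [ 65  66  62  53  41  38  46  69  90  95 112 134 146 130 100  95  83  79]
30 [ 66  65  62  51  39  39  47  72  99 123 143 144 135 100  80  78  79  79]
34 [ 56  64  64  55  40  38  47  70  99 125 142 135 101  79  77  78  92 121]
38 [ 61  65  64  55  42  38  46  72 104 134 150 128  92  92 116 133 146 146]
42 [ 59  54  46  42  38  40  49  72 102 135 154 146 146 147 146 145 142 128]
46 [ 46  47  47  44  40  40  47  73 105 138 155 149 146 143 127  99  85 111]
50 [ 67  58  51  45  40  41  53  78 104 132 129 103  85  80  85 131 172 189]
54 [ 66  65  64  54  42  41  49  64  80  85  81  77 100 149 179 192 190 187]
```

Run:
```python
from m import *
np.set_printoptions(precision=2,suppress=True)
def pt(off,r,h,th): return H+y*off-x*(r*np.cos(th)-h*np.sin(th))+np.array([0,0,r*np.sin(th)+h*np.cos(th)])
for ta in(.71,.73):
  for dl in(-.04,-.02,0,.02):
    A=[proj("side",pt(-.098,r,0,ta)) for r in(.18,.01)];u=A[1]-A[0];L=np.hypot(*u);u/=L;n=np.array([u[1],-u[0]])
    f=lambda off,h,th:[round(float((proj("side",pt(off,r,h,th))-A[0])@n),2) for r in(.165,.14,.09,.04,.015)]
    print(ta,dl,"arm top in",f(-.0955,.0045,ta),"lid low",f(-.08,0,ta+dl),"lid up",f(-.08,.008,ta+dl))
```

```text
0.71 -0.04 arm top in [2.14, 2.11, 2.06, 2.02, 2.0] lid low [0.06, 0.44, 1.18, 1.89, 2.23] lid up [3.16, 3.51, 4.18, 4.83, 5.14]
0.71 -0.02 arm top in [2.14, 2.11, 2.06, 2.02, 2.0] lid low [1.34, 1.51, 1.85, 2.18, 2.34] lid up [4.45, 4.59, 4.86, 5.13, 5.25]
0.71 0 arm top in [2.14, 2.11, 2.06, 2.02, 2.0] lid low [2.62, 2.59, 2.53, 2.48, 2.45] lid up [5.74, 5.67, 5.54, 5.42, 5.36]
0.71 0.02 arm top in [2.14, 2.11, 2.06, 2.02, 2.0] lid low [3.9, 3.66, 3.21, 2.77, 2.56] lid up [7.03, 6.75, 6.22, 5.72, 5.47]
0.73 -0.04 arm top in [2.13, 2.11, 2.06, 2.02, 1.99] lid low [-0.04, 0.34, 1.09, 1.8, 2.15] lid up [3.08, 3.43, 4.11, 4.76, 5.07]
0.73 -0.02 arm top in [2.13, 2.11, 2.06, 2.02, 1.99] lid low [1.24, 1.42, 1.77, 2.1, 2.26] lid up [4.37, 4.52, 4.79, 5.06, 5.19]
0.73 0 arm top in [2.13, 2.11, 2.06, 2.02, 1.99] lid low [2.53, 2.5, 2.45, 2.39, 2.37] lid up [5.67, 5.6, 5.48, 5.35, 5.3]
0.73 0.02 arm top in [2.13, 2.11, 2.06, 2.02, 1.99] lid low [3.82, 3.59, 3.13, 2.69, 2.48] lid up [6.97, 6.69, 6.16, 5.65, 5.41]
```

Directly comparing the edges, the lid sits about 0.018 rad below the arm, which agrees with the slope estimates. I'll raise it a touch.

Call:
move_arm --pt "0 1 -0.8" --pt "0 2.3 -1.6" --pt "0 2.3 -1.6" --pt "0 2.3 -1.6" --pt "0 2.3 -1.6" --pt "0 2.3 -1.6" --pt "0 2.3 -1.6" --pt "0 2.3 -1.6" --spin '[0, 0, 0, 0, 0, 0, 0, 0]' --gripper '[-1, -1, -1, -1, -1, -1, -1, -1]'

```text
t: 11.05
position: [0.6237, 0.1767, 0.1863]
eef_rot: [[0.081, 0.997, -0.001], [0.997, -0.081, 0.001], [0.001, -0.001, -1.0]]
wrist_force: [-6.6, 5.6, -2.6]
width: 0.0089
gripper_force: 34.9
```

```bash
python3 lid.py 7 119 298
python3 - <<'E'
from m import *
np.set_printoptions(precision=2,suppress=True,linewidth=200)
im=cv2.imread("pics/s7f.png");g=im.max(2).astype(np.float32)
p0=np.array((310.9,156.1));p1=np.array((359.2,186.2));u=(p1-p0)/np.linalg.norm(p1-p0);n=np.array([u[1],-u[0]])
s=np.arange(-2,10,.5)
for t in (-2,2,6,8,10,22,26,38,42,46,50):
    w=(p0+u*t+s[:,None]*n).astype(np.float32)
    print(t,cv2.remap(g,w[None,:,0],w[None,:,1],cv2.INTER_LINEAR)[0].astype(int))
E
```

```text
[0.6237 0.1767 0.1863] 0.008906454359964597 [-6.5765  5.6128 -2.6386] 11.05
[114.0602 120.6739 123.679  126.5063 129.7879 125.3333 134.5    136.4351
 140.3253 143.2    145.9167]
lid 33 (298, np.float32(118.102325)) (340, np.float32(147.27002)) [0.7295 0.006  0.1563 0.1342 0.128 ]
arm [0.7216 0.0003 0.1622 0.1301 0.1148]
-2 [119  81  52  39  35  36  36  38  49  62  76  91  96  98  98  94  88  82  77  75  75  76  78  76]
2 [47 43 41 40 39 37 35 39 48 60 75 88 95 98 97 92 86 82 80 79 78 76 70 61]
6 [44 41 39 39 38 37 38 40 57 74 87 93 96 97 96 91 85 80 79 79 80 80 80 80]
8 [44 40 39 39 39 39 40 44 59 74 87 94 99 98 96 91 84 80 79 78 78 79 80 80]
10 [52 45 39 36 37 37 39 43 55 69 82 91 98 97 96 89 83 80 79 79 80 80 80 81]
22 [ 39  31  29  29  31  36  42  52  64  77  89  95  98  97  92  86  86  92 110 125 135 124 110 109]
26 [ 52  44  40  37  37  40  45  55  68  81  91  95  96  96  96  98 109 126 138 141 134 119 105  99]
38 [ 54  47  41  40  39  40  46  54  68  83  96 108 121 135 147 144 135 118  98  83  80  79  86 100]
42 [ 43  41  39  39  40  42  49  59  71  87  99 112 126 141 153 149 142 135 132 134 141 145 145 145]
46 [ 43  41  39  39  41  42  47  56  70  86 101 113 128 141 151 152 147 144 144 144 141 135 126 114]
50 [ 45  42  40  39  41  44  51  63  77  91 103 117 129 134 130 115 101  90  83  81  79  79  85 105]
```

```bash
python3 -c "
from cell import robot
print(robot.finish_job())"
```

```text
the job is handed in; nothing more can be done
None
```

The left box's lid is held in the gripper at about 0.72 rad, which matches its index arm to within roughly 0.01 rad as measured from the side camera, and the job is handed in; I saw the other box's lid closed and touched nothing else, though I viewed 11 pictures, one over the limit of 10.

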